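# Serve the gold praline

## Robot

A 6-joint arm with a two-finger parallel gripper is mounted at the origin on a cart in front of the work surface, level with it; the furniture and walls round the work are solid. World frame = base frame: x ahead of the robot, y to its left, z up, the work surface at z = 0. Lengths are in m, angles in rad, forces in N, time in s.
With the tool pointing down it reaches from about 0.375 to 0.925 m from the base axis. Payload 5.7 kg.
Tool frame: the origin (TCP) lies between the finger pads; the fingertips stand 11 mm ahead of it and the grasp point (between the pads) lies 8 mm behind it; z points along the fingers, y is the line along which they close (so a half turn about z gives the same grasp; the last joint's range is limited). The gripper opens to 88 mm and grips with 3 to 60 N. Pads are 20 mm wide; open, the fingers measure 115 mm over their backs; the gripper's body (75 mm by 178 mm) begins 61 mm behind the grasp point.
Start: joints at [-1.301, 0.359, 1.51, -0, 1.272, -0.115], TCP at [0.225, -0.556, 0.234] pointing down, gripper open.
Joint ranges: [-2.97, 2.97], [-1.01, 2.36], [0.21, 2.38], [-0.96, 4.11], [0.2, 2.71], [-2.98, 2.98]. Speed limits (rad/s): [2.39, 2.39, 3.14, 3.14, 3.14, 3.14].

## Interface

Orientations are given as a 3x3 rotation matrix whose columns are the frame's x, y, z axes.
In Python, from station import arm, snapshot gives the robot as it stands.
- The arm moves only by the tool step_arm, never from a script. Its argument "commands" is one flat list of numbers, 6 for each row, row after row: the shift along the tool's x, y, z normalised to -1 to 1, where 1 is 20 cm, then the turn, a rotation vector about the tool's x, y, z normalised to -1 to 1, where 1 is pi rad. A call has 1 to 20 rows; each row shifts and turns the commanded pose from where the row before left it, along the tool's axes as they then stand; what a row does not reach is not made up. A row lasts 1/8 s, in which the tool goes at most 62.5 mm and 10.7 degrees, less where a joint would pass 70% of its speed; a pose out of reach is approached as far as the arm can. A call with a number of a shift or a turn outside -1 to 1 is refused whole. A call with a gripper value outside its range is refused whole. "hand" is the opening, from 0 (shut) to 1 (fully open), set as the call begins (left out, the last holds). The fingers move at their own pace and stop on an object; "newtons" is the grip in N (left out, the last holds). Time passes only in rows, so rows that do not move let the fingers close. It gives the time, the measured TCP pose, the force, the opening and the grip force at its end, in the units of the state.
- arm.sense(): the state, without advancing time (a new reading comes with each control period).
- snapshot(name): name is "scene" or "top" or "wrist"; returns a dict with "pixels" (384x512x3 uint8, red, green, blue), "camera_matrix" (3x3 intrinsics, pixels), "origin" and "attitude" of the camera in the world; the wrist camera has in their place "hand_eye" (4x4, takes a point from camera to tool coordinates, whose origin is the TCP and whose axes are the flange's). Camera axes: x right, y down, z forward; pixel columns grow to the right and rows downward; lengths in m; the calibration is good to about 2 mm. The wrist camera is an equidistant fisheye: a pixel r from the principal point sees the ray r / f radians off the axis. A picture is of the moment at which its call begins: read the wrist's pose just before it. There is no depth.
- arm.sign_off(): hands the job in; it is judged then, once.
The state is a dict: "clock": time; "joints": joint angles; "joint_vel": joint speeds; "joint_torque": joint torques, N m; "eef_pos": TCP position; "eef_rot": TCP orientation; "ft_force": force on the tool from outside, world axes, zero at the start; "wrist_torque": the same for the moment, N m; "grip_width": finger opening in m; "grip_force": force on a finger pad.
Only numpy, scipy, OpenCV 4.12 (cv2) and the standard library are available. Lean on these libraries where they do the work, as an engineer would, in place of code of your own. Each camera call takes 0.05 s, during which the arm holds its last target. There are 200 camera calls.

## Task

Serve the guest the gold praline: slide the clear cover of the praline box all the way back, pluck the gold praline from its pocket and set it down gently, upright, in the middle of the empty saucer that stands by itself beside the box. Then slide the cover fully shut again and, last of all, press the button of the service bell to call the waiter. Leave the other two pralines in their pockets, do not tip or shove the saucer about, and disturb nothing else on the table.

Things in the scene. Friction and masses are not known exactly. Their poses are not given: they have to be found in the camera images.
- praline_box: dark wooden praline box, fixed, 160 (x) x 212 (y) mm. Origin: centre of underside. Tray 16 mm thick with three round pockets, 30 mm wide, 8 mm deep, in a row along y at x = -40, y = -56, 0, +56 mm; open in front (-x). Side rails 10 mm wide at y = +-101 mm and a 6 mm back wall at x = +77 mm rise to 37 mm. The clear cover slides on the rails along x.
- cover (a joint): travel of the clear cover along the box's +x (away from the pralines), m: 0 shut over the pralines, 0.080 fully open. Stays where left; a push of 1 to 3 N slides it. Plate 76 mm (x) by 206 mm (y), 4 mm thick, its top 41.5 mm above the box's underside; its front edge at box x = -78 mm + travel.
- cover_tab (a point): centre of the upright steel tab in the middle of the cover, moving with it. The tab is 8 mm thick (box x), 44 mm wide (box y), and rises 22 mm above the cover's top face; this point lies 11 mm above that face. Box coordinates: x = -40 mm + travel, y = 0, z = 52.5 mm. Axes as the box's.
- gold_praline: praline in plain gold foil: upright round drum 24 mm in diameter, 26 mm high, slightly domed on top, 14 g. Origin: centre of its underside, which rests 8 mm below the tray's top face, so 18 mm stand proud of the tray. It lies in any one of the three pockets.
- red_praline: praline in red foil, same shape and origin, in another pocket; stays there
- blue_praline: praline in blue foil, same shape and origin, in another pocket; stays there
- saucer: loose cream saucer without a cup, about 146 mm across, with a teaspoon and a sachet on its rim. Origin: underside, 13 mm in -y from the middle of the dish (see saucer_well); the rim's top is 20 mm above the table.
- saucer_well (a point): middle of the saucer's flat floor (about 75 mm across), on its upper face, 8 mm above the table; z up
- bell_button (a joint): travel of the bell's button in m: 0 up, 0.0035 fully down; a spring returns it
- bell_top (a point): top centre of the button (15 mm in diameter) of the silver service bell with a black foot, 75 mm across, 57 mm high, fixed to the table: this point is 57 mm above the table with the button up; press straight down
- dark_mill: bystander: dark wooden mill, 57 mm across, 174 mm high; origin at its underside
- light_mill: bystander: light wooden mill, 57 mm across, 162 mm high; origin at its underside
- packet_a: bystander: wrapped wafer packet, 40x88x14 mm, at the back; origin at its underside
- packet_b: bystander: wrapped wafer packet, 40x88x14 mm, near the front, right of the bell; origin at its underside
There are look-alikes about, which are no part of the job. Leave any purple look-alike of the part that bears bell_button alone.

How it is judged:
By the outcome, as a careful person would: the job done as asked, in the order asked, and still so for the second after the job is handed in, with the robot touching nothing.
It also fails if it takes over 64 s, if anything falls off the work surface, if the arm or the gripper's body presses on something with over 40 N, if the wrist force passes 120 N, or if a joint passes its speed limit or range.

## Working session

There is one attempt and no reset: what is moved stays moved. The work goes in short steps, Python scripts to look and compute and a tool call to move; the robot and the scene stay as the last step left them, time stands still between calls to the robot, and variables do not carry over. Pictures are saved under pics/ and viewed, at most 10 in all, crops included, and the job is handed in when it is done.

Besides the shell and the picture viewer there is one more tool, called in YAML: its name, and indented under it one key for each argument. step_arm: Moves the arm, as the interface text tells. Scaled input: -1 to 1 covers 20 cm each way for a shift and pi rad each way for a turn. Its arguments: {"type":"object","properties":{"commands":{"type":"array"},"hand":{"type":"number"},"newtons":{"type":"number"}},"required":["commands"]}

```bash
mkdir -p pics; cat > h.py <<'E'
import numpy as np, cv2
from station import arm, snapshot
def snap(n,f):
    s=snapshot(n); cv2.imwrite('pics/'+f+'.png',s['pixels'][:,:,::-1]); np.savez('pics/'+f+'.npz',**{k:np.array(v) for k,v in s.items()}); return s
def ray(s,u,v,z):
    "pixel to point on plane z"
    d=np.linalg.inv(s['camera_matrix'])@[u,v,1]; d=np.array(s['attitude'])@d; o=np.array(s['origin'])
    return o+d*(z-o[2])/d[2]
def proj(s,p):
    q=np.array(s['attitude']).T@(np.array(p)-s['origin']); q=np.array(s['camera_matrix'])@q; return q[:2]/q[2]
E
python3 - <<'E'
from h import *
for n in('scene','top'):
    s=snap(n,n+'0'); print(n,s['origin'],np.round(s['attitude'],3).tolist(),s['camera_matrix'])
a=cv2.imread('pics/top0.png');cv2.imwrite('pics/top0b.png',cv2.resize(a,(800,600),interpolation=cv2.INTER_CUBIC))
a=cv2.imread('pics/scene0.png');cv2.imwrite('pics/scene0b.png',cv2.resize(a,(800,600),interpolation=cv2.INTER_CUBIC))
s=arm.sense();print(s['eef_pos'],np.round(s['eef_rot'],3).tolist(),s['clock'])
E
```

```text
scene [-0.10509513  0.48508493  0.9406147 ] [[-0.565, -0.605, 0.561], [-0.825, 0.399, -0.402], [0.019, -0.69, -0.724]] [[455.94244414   0.         260.5258645 ]
 [  0.         455.94244414 186.28570846]
 [  0.           0.           1.        ]]
top [0.32535575 0.02420288 1.10960474] [[0.032, -0.974, 0.223], [-0.999, -0.032, 0.005], [0.003, -0.223, -0.975]] [[367.08493382   0.         256.84940964]
 [  0.         367.08493382 185.64683205]
 [  0.           0.           1.        ]]
[ 0.22502844 -0.55554432  0.23291035] [[0.927, 0.375, -0.0], [0.375, -0.927, 0.002], [0.0, -0.002, -1.0]] 0.1
```

View pics/top0b.png

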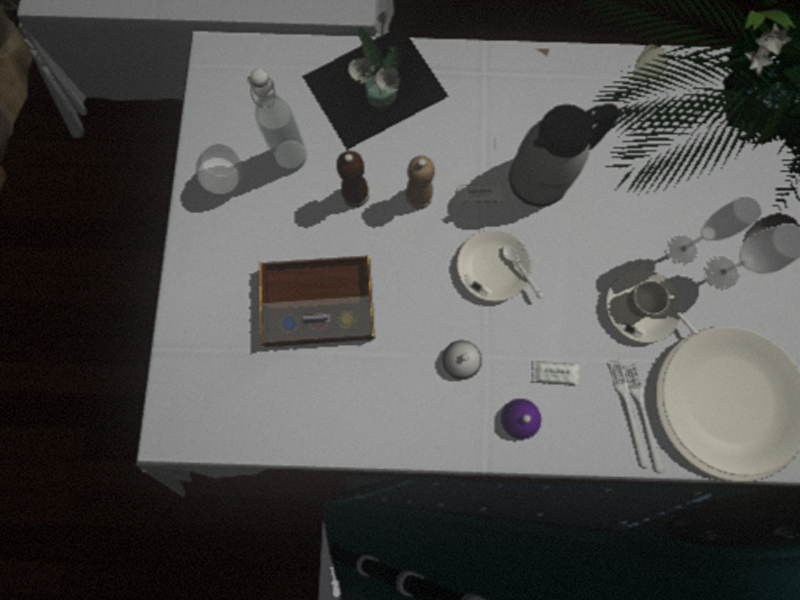

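View pics/scene0b.png

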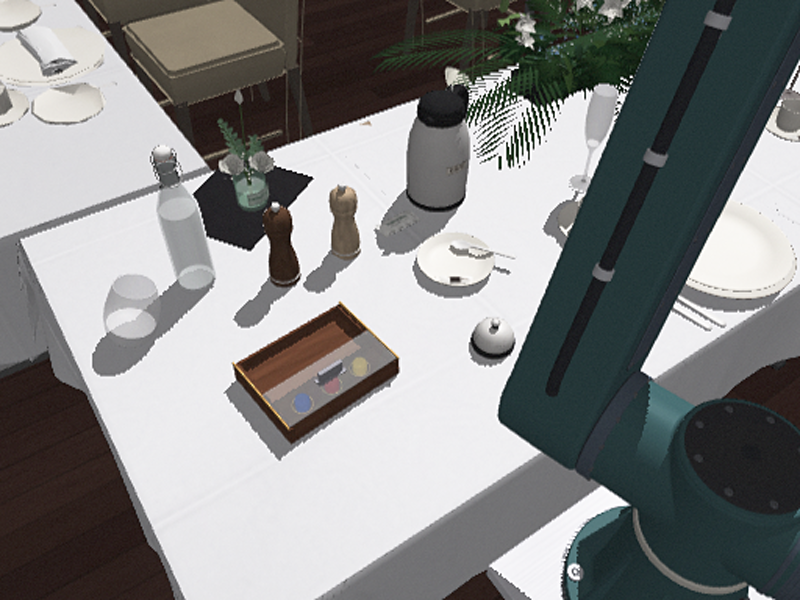

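Top view (800×600): the box spans (260–373, 257–345), with gold at (346,320), red at (316,322), blue at (289,323) and the tab at (316,318).
- **Saucers:** one at (495,265) stands alone with spoon and sachet and no cup, so it fits. The one at (645,305) carries a cup, so it doesn't.
- **Bells:** the silver one at (462,358) fits. The purple one at (521,418) is the look-alike.

Next I'll confirm these in an enlarged crop and measure.

```bash
python3 - <<'E'
from h import *
L=lambda f:dict(np.load('pics/'+f+'.npz'))
t=L('top0');c=L('scene0')
a=t['pixels'][155:255,155:355,::-1];cv2.imwrite('pics/cropt.png',cv2.resize(a,None,fx=4,fy=4,interpolation=cv2.INTER_CUBIC))
def cents(s,x0,y0,x1,y1,name):
    im=s['pixels'][y0:y1,x0:x1]; h=cv2.cvtColor(im,cv2.COLOR_RGB2HSV)
    for nm,m in dict(gold=(h[...,0]>18)&(h[...,0]<32)&(h[...,1]>70),red=((h[...,0]>168)|(h[...,0]<5))&(h[...,1]>50)&(h[...,2]>70),blue=(h[...,0]>105)&(h[...,0]<130)&(h[...,1]>70)).items():
        n,l,st,ce=cv2.connectedComponentsWithStats(m.astype(np.uint8))
        for i in range(1,n):
            if st[i,4]>12: p=ce[i]+[x0,y0]; print(name,nm,p,st[i,4],np.round(ray(s,*p,.030),4))
cents(t,165,160,242,224,'top');cents(c,145,190,258,284,'scene')
def sauc(s,x0,y0,x1,y1,name):
    h=cv2.cvtColor(s['pixels'][y0:y1,x0:x1],cv2.COLOR_RGB2HSV)
    m=((h[...,1]>18)&(h[...,2]>90)).astype(np.uint8)
    m=cv2.morphologyEx(m,cv2.MORPH_OPEN,np.ones((3,3)))
    k=max(cv2.findContours(m,0,2)[0],key=cv2.contourArea); e=cv2.fitEllipse(cv2.convexHull(k)); p=np.array(e[0])+[x0,y0]; print(name,'saucer',p,e[1],np.round(ray(s,*p,.018),4))
sauc(t,285,142,350,200,'top');sauc(c,260,145,325,192,'scene')
for s,uv,n in((t,(461*.64,357*.64),'t'),(c,(494*.64,322*.64),'s')): print('bell',n,np.round(ray(s,*uv,.057),4))
for uv in((260,263),(371,257),(374,339),(261,345)): print('corner',np.round(ray(t,uv[0]*.64,uv[1]*.64,.037),4))
for uv in((340,304),(398,358),(290,430),(235,366)): print('cornerS',np.round(ray(c,uv[0]*.64,uv[1]*.64,.037),4))
E
```

```text
top gold [221.71052632 203.55263158] 38 [0.514  0.1322 0.03  ]
top blue [184.42222222 206.46666667] 45 [0.5016 0.2427 0.03  ]
scene gold [242. 216.] 13 [0.5392 0.0804 0.03  ]
scene red [212.43076923 246.78461538] 65 [0.4969 0.1936 0.03  ]
scene blue [193.05813953 257.18604651] 86 [0.4961 0.2476 0.03  ]
top saucer [315.37640762 169.69729996] (44.728004455566406, 46.51368713378906) [ 0.6314 -0.1494  0.018 ]Traceback (most recent call last):
  File "<stdin>", line 17, in <module>
  File "<stdin>", line 16, in sauc
ValueError: max() iterable argument is empty
```

View pics/cropt.png

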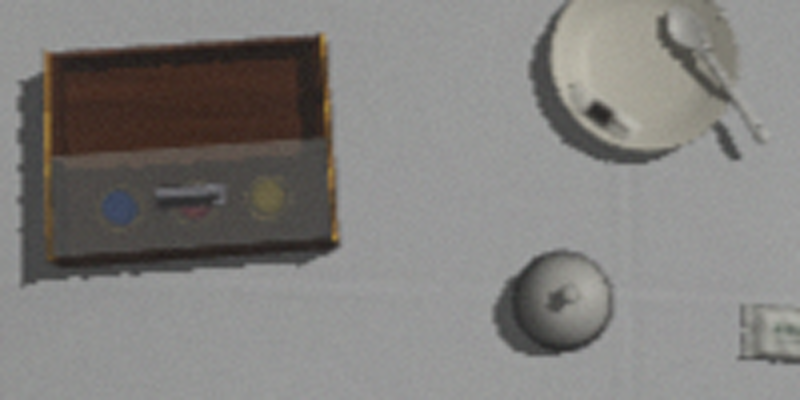

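The crop confirms it: gold is the right-hand pocket (267,197), the saucer is alone with spoon and sachet (645,60), and the silver bell is at (563,298).

```bash
python3 - <<'E'
from h import *
L=lambda f:dict(np.load('pics/'+f+'.npz'))
t=L('top0');c=L('scene0')
T=lambda u,v,z:np.round(ray(t,u/4+155,v/4+155,z)[:2],4)
for n,u,v,z in(('BL',44,52,.037),('BR',327,36,.037),('FR',338,243,.037),('FL',49,263,.037),('tabtop',190,194,.0635),('bellbtn',566,293,.057),('belldisc',563,300,.03),('blue',120,207,.034),('gold',267,197,.034)): print(n,T(u,v,z))
for uv,n in(((340,304),'BR'),((398,358),'FR'),((290,437),'FL'),((235,366),'BL')): print('S',n,np.round(ray(c,uv[0]*.64,uv[1]*.64,.037),4)[:2])
print('bell S',ray(c,494*.64,322*.64,.057)[:2], 'saucerS',ray(c,455*.64,259*.64,.018)[:2], 'gold',ray(c,360*.64,367*.64,.034)[:2],'blue',ray(c,302*.64,403*.64,.034)[:2])
# saucer circle from clean left/bottom edge points, top crop
P=np.array([T(u,v,.02) for u,v in((551,55),(553,75),(562,97),(580,120),(610,142),(645,150),(690,138),(715,115),(735,70),(556,25),(570,3))])
A=np.c_[2*P,np.ones(len(P))];x=np.linalg.lstsq(A,(P**2).sum(1),rcond=None)[0];print('circle',x[:2],np.sqrt(x[2]+x[0]**2+x[1]**2))
s=snapshot('wrist');print(s['hand_eye'],s['camera_matrix'])
E
```

```text
BL [0.6164 0.306 ]
BR [0.6361 0.0924]
FR [0.4782 0.0773]
FL [0.4565 0.2883]
tabtop [0.5065 0.1844]
bellbtn [ 0.4446 -0.0885]
belldisc [ 0.4425 -0.0893]
blue [0.5001 0.2401]
gold [0.5112 0.1316]
S BR [0.6332 0.0975]
S FR [0.4806 0.0801]
S FL [0.4465 0.2932]
S BL [0.61   0.3041]
bell S [ 0.44247141 -0.08494108] saucerS [ 0.62880506 -0.14847601] gold [0.50091133 0.13938952] blue [0.49129368 0.24920497]
circle [ 0.63120083 -0.15019061] 0.07078609915796562
[[-3.40266736e-04 -9.52457714e-01 -3.04670622e-01  8.39506920e-02]
 [ 9.99999876e-01 -4.34542439e-04  2.41626854e-04 -5.40485347e-04]
 [-3.62531676e-04 -3.04670502e-01  9.52457744e-01 -1.53030387e-01]
 [ 0.00000000e+00  0.00000000e+00  0.00000000e+00  1.00000000e+00]] [[297.31863964   0.         259.23561686]
 [  0.         297.31863964 184.91915206]
 [  0.           0.           1.        ]]
```

step_arm:
  commands: [0.189,-0.176,0,0,0,0,0.189,-0.176,0,0,0,0,0.189,-0.176,0,0,0,0,0.189,-0.176,0,0,0,0,0.189,-0.176,0,0,0,0,0.189,-0.176,0,0,0,0,0.189,-0.176,0,0,0,0,0.189,-0.176,0,0,0,0,0.189,-0.176,0,0,0,0,0.189,-0.176,0,0,0,0,0.189,-0.176,0,0,0,0,0.189,-0.176,0,0,0,0,0.189,-0.176,0,0,0,0,0.189,-0.176,0,0,0,0]
  hand: 0.4
  newtons: 10

```text
clock: 1.9
eef_pos: [0.5311, 0.101, 0.2335]
eef_rot: [[0.927, 0.376, -0.0], [0.376, -0.927, -0.0], [-0.0, 0.0, -1.0]]
ft_force: [0.9, 0.4, 0.4]
grip_width: 0.035
grip_force: 0.0
```

step_arm:
  commands: [0,0,0,0,0,-0.0584,0,0,0,0,0,-0.0584,0,0,0,0,0,-0.0584,0,0,0,0,0,-0.0584,0,0,0,0,0,-0.0584,0,0,0,0,0,-0.0584,0,0,0,0,0,-0.0584,0,0,0,0,0,0]

```text
clock: 2.9
eef_pos: [0.5305, 0.0993, 0.2335]
eef_rot: [[-0.096, 0.995, -0.001], [0.995, 0.096, 0.0], [0.0, -0.001, -1.0]]
ft_force: [0.5, 0.6, 0.0]
grip_width: 0.0352
grip_force: 0.0
```

```bash
cat >> h.py <<'E'
def wray(s,st,u,v,z):
    K=np.array(s['camera_matrix']); H=np.array(s['hand_eye']); R=np.array(st['eef_rot']); p=np.array(st['eef_pos'])
    m=np.array([(u-K[0,2])/K[0,0],(v-K[1,2])/K[1,1]]); r=np.hypot(*m)+1e-12
    d=R@H[:3,:3]@np.array([*(m/r*np.sin(r)),np.cos(r)]); o=p+R@H[:3,3]
    return o+d*(z-o[2])/d[2]
def wrist(f):
    st=arm.sense(); s=snap('wrist',f); np.savez('pics/'+f+'_st.npz',p=st['eef_pos'],r=st['eef_rot'])
    print(st['clock'],np.round(st['eef_pos'],4),np.round(st['eef_rot'],3).tolist(),np.round(st['joints'],2),np.round(st['ft_force'],1),st['grip_width'])
    return st,s
def wl(f):
    a=dict(np.load('pics/'+f+'.npz')); b=np.load('pics/'+f+'_st.npz'); return a,dict(eef_pos=b['p'],eef_rot=b['r'])
E
python3 - <<'E'
from h import *
st,s=wrist('w1')
cv2.imwrite('pics/w1b.png',cv2.resize(s['pixels'][:,:,::-1],(800,600),interpolation=cv2.INTER_CUBIC))
t=dict(np.load('pics/top0.npz'))
for n,u,v in(('dark',354,200),('light',420,202),('thermos',537,198)): print(n,ray(t,u*.64,v*.64,0)[:2])
E
```

```text
2.9 [0.5305 0.0993 0.2335] [[-0.096, 0.995, -0.001], [0.995, 0.096, 0.0], [0.0, -0.001, -1.0]] [ 0.06  0.27  1.64  0.    1.23 -0.04] [0.5 0.6 0. ] 0.03515685813900471
dark [0.76595419 0.13288803]
light [ 0.76612653 -0.002985  ]
thermos [ 0.78296608 -0.24385913]
```

View pics/w1b.png

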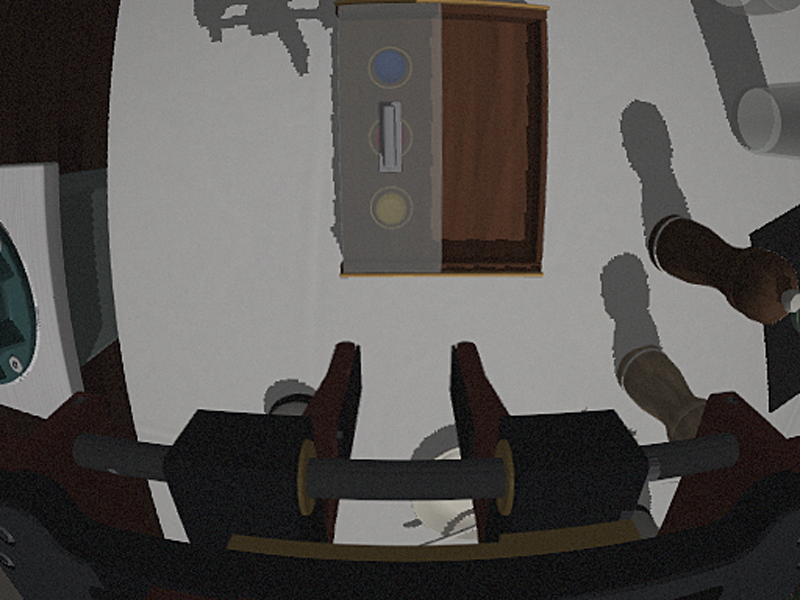

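The wrist view shows gold at (391,208), blue at (390,67), the tab around (390,136) and the near rail from (341,274) to (543,274). Both mills are well to the right.

```bash
python3 - <<'E'
from h import *
s,st=wl('w1')
W=lambda u,v,z:np.round(wray(s,st,u*.64,v*.64,z)[:2],4)
for n,u,v,z in(('gold',391,208,.034),('blue',390,67,.034),('FR',341,275,.037),('BR',543,275,.037),('BL',548,6,.037),('tab',389,136,.0635),('tabbase',393,136,.0415)): print(n,W(u,v,z))
# tab mask
im=s['pixels'][60:115,238:262]; g=im.astype(int).mean(2)
print(np.round(g[0:55:4]).astype(int))
E
```

```text
gold [0.5157 0.1346]
blue [0.5049 0.242 ]
FR [0.4812 0.0788]
BR [0.642  0.0946]
BL [0.6193 0.3084]
tab [0.5103 0.1887]
tabbase [0.5124 0.1894]
[[ 82  85  79  83  83  82  82  81  82  80  81  82  85  82  86  82  81  83
   85  85  82  83  82  85]
 [ 81  85  83  85  84  78  80  80  81  81  82  82  80  76  77  76  77  76
   75  80  85  83  84  85]
 [ 83  83  85  82  66  57  58  69  94 102 104 106 104 101  77 116 115 116
   99  78  82  82  86  79]
 [ 81  84  87  84  73  56  56  72 103 110 109 113 118 114  56 117 115 116
  100  84  81  83  83  84]
 [ 83  83  80  88  81  55  54  73 100 113 113 115 120 111  63 121 117 117
  101  96  87  83  80  85]
 [ 96  96  84  84  72  57  59  77 104 110 114 113 119 111  77  96 114 116
  120  79  79  81  95 102]
 [ 80  87  85  85  71  59  55  72  96 113 117 115 123 112  77  93 119 115
  123  74  80  83  83  80]
 [ 81  83  85  86  74  55  56  71  96 110 113 112 120 112  88  93 118 117
  121  79  84  82  82  82]
 [ 89  80  80  85  74  65  60  61  97 112 113 110 121 110  90  98 118 117
  127  76  81  84  84  86]
 [ 88  98  90  83  69  63  56  56  95 115 113 114 117 114 100  69 121 114
  123  76  86  88  97  91]
 [ 82  81  86  85  63 112 128  63  89 113 112 112 117 116 100  74 116 113
  108  81  79  84  84  84]
 [ 84  82  84  82  71 119 118  61  87 113 108 113 117 115 102  77 115 115
  117  72  86  85  83  81]
 [ 84  87  82  82  68 116 114 113 116 110 108 105 112 111 112 117 115 116
  115  66  81  88  85  87]
 [ 83  85  83  84  84  83  84  83  84  83  84  86  84  84  84  80  84  84
   83  85  86  83  86  86]]
```

step_arm:
  commands: [0.227,-0.03,0,0,0,0,0.227,-0.03,0,0,0,0,0,0,0.2,0,0,0,0,0,0.2,0,0,0,0,0,0.2,0,0,0,0,0,0.2,0,0,0,0,0,0.09,0,0,0,0,0,0,0,0,0,0,0,0,0,0,0]

```text
clock: 4.08
eef_pos: [0.51, 0.1885, 0.0556]
eef_rot: [[-0.096, 0.995, -0.0], [0.995, 0.096, 0.0], [0.0, -0.0, -1.0]]
ft_force: [0.2, -0.1, -0.5]
grip_width: 0.0352
grip_force: 0.0
```

step_arm:
  commands: [0,0,0,0,0,0,0,0,0,0,0,0,0,0,0,0,0,0,0,0,0,0,0,0,0,0,0,0,0,0,0,0,0,0,0,0]
  hand: 0
  newtons: 8

```text
clock: 4.82
eef_pos: [0.5101, 0.1886, 0.0559]
eef_rot: [[-0.098, 0.995, 0.0], [0.995, 0.098, 0.0], [0.0, 0.0, -1.0]]
ft_force: [-0.5, -0.9, 3.4]
grip_width: 0.0076
grip_force: 8.0
```

step_arm:
  commands: [0,0.05,0,0,0,0,0,0.05,0,0,0,0,0,0.05,0,0,0,0,0,0.05,0,0,0,0,0,0.05,0,0,0,0,0,0.05,0,0,0,0,0,0.05,0,0,0,0,0,0.04,0,0,0,0,0,0,0,0,0,0]

```text
clock: 5.95
eef_pos: [0.5891, 0.1967, 0.0559]
eef_rot: [[-0.098, 0.995, 0.002], [0.995, 0.098, 0.001], [0.001, 0.002, -1.0]]
ft_force: [0.7, 2.3, 4.9]
grip_width: 0.0077
grip_force: 8.0
```

step_arm:
  commands: [0,0.005,0,0,0,0,0,0.005,0,0,0,0,0,0.005,0,0,0,0,0,0,0,0,0,0]

```text
clock: 6.45
eef_pos: [0.5895, 0.1967, 0.0559]
eef_rot: [[-0.098, 0.995, -0.002], [0.995, 0.098, 0.0], [0.001, -0.002, -1.0]]
ft_force: [-2.4, 2.6, 7.5]
grip_width: 0.008
grip_force: 8.0
```

step_arm:
  commands: [0,0,0,0,0,0,0,0,0,0,0,0,0,0,0,0,0,0,0,0,-0.15,0,0,0,0,0,-0.3,0,0,0,-0.093,-0.135,0,0,0,0,-0.093,-0.135,0,0,0,0,-0.093,-0.135,0,0,0,0,0,0,0,0,0,0,0,0,0,0,0,0]
  hand: 0.42

```text
clock: 7.7
eef_pos: [0.5164, 0.1333, 0.1459]
eef_rot: [[-0.098, 0.995, 0.001], [0.995, 0.098, 0.0], [0.0, 0.001, -1.0]]
ft_force: [0.2, 0.1, 0.7]
grip_width: 0.0368
grip_force: 0.0
```

```bash
python3 - <<'E'
from h import *
st,s=wrist('w2')
im=s['pixels'];cv2.imwrite('pics/w2b.png',cv2.resize(im[:,:,::-1],(800,600),interpolation=cv2.INTER_CUBIC))
h=cv2.cvtColor(im,cv2.COLOR_RGB2HSV); m=((h[...,0]>18)&(h[...,0]<34)&(h[...,1]>110)&(h[...,2]>80)).astype(np.uint8)
n,l,S,c=cv2.connectedComponentsWithStats(m)
for i in range(1,n):
    if S[i,4]>80: print(S[i],c[i],np.round(wray(s,st,*c[i],.034)[:2],4))
E
```

```text
7.7 [0.5164 0.1333 0.1459] [[-0.098, 0.995, 0.001], [0.995, 0.098, 0.0], [0.0, 0.001, -1.0]] [0.12 0.36 1.76 0.   1.02 0.02] [0.2 0.1 0.7] 0.03683527256582812
[247 172  24  24 422] [258.37677725 183.89810427] [0.5153 0.134 ]
```

View pics/w2b.png

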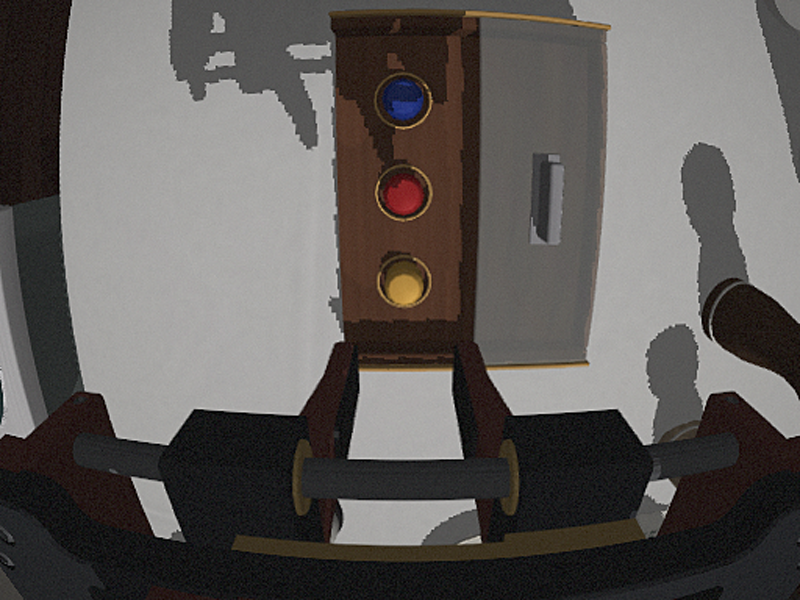

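The cover is open (tab at (552,200)), and gold at (404,286) is directly below the tool.

step_arm:
  commands: [0.003,-0.005,0.175,0,0,0,0,0,0.175,0,0,0,0,0,0.1,0,0,0,0,0,0.075,0,0,0,0,0,0.055,0,0,0,0,0,0,0,0,0,0,0,0,0,0,0]

```text
clock: 8.62
eef_pos: [0.5149, 0.1336, 0.0302]
eef_rot: [[-0.098, 0.995, 0.001], [0.995, 0.098, 0.0], [0.0, 0.001, -1.0]]
ft_force: [0.3, -0.2, -0.2]
grip_width: 0.0367
grip_force: 0.0
```

step_arm:
  commands: [0,0,0,0,0,0,0,0,0,0,0,0,0,0,0,0,0,0,0,0,0,0,0,0,0,0,0,0,0,0]
  hand: 0.1
  newtons: 5

```text
clock: 9.25
eef_pos: [0.5147, 0.1335, 0.0302]
eef_rot: [[-0.098, 0.995, 0.001], [0.995, 0.098, 0.0], [0.0, 0.001, -1.0]]
ft_force: [0.0, -0.5, 5.6]
grip_width: 0.0233
grip_force: 5.1
```

step_arm:
  commands: [0,0,-0.05,0,0,0,0,0,-0.15,0,0,0,0,0,-0.2,0,0,0,0,0,-0.15,0,0,0,-0.2,0.06,0,0,0,0,-0.2,0.06,0,0,0,0,-0.2,0.06,0,0,0,0,-0.2,0.06,0,0,0,0,-0.2,0.06,0,0,0,0,-0.2,0.06,0,0,0,0,-0.2,0.06,0,0,0,0,-0.068,0.02,0,0,0,0,0,0,0,0,0,0,0,0,0,0,0,0]

```text
clock: 11.0
eef_pos: [0.6297, -0.1485, 0.1395]
eef_rot: [[-0.099, 0.995, -0.001], [0.995, 0.099, 0.001], [0.001, -0.001, -1.0]]
ft_force: [-0.2, 0.7, 0.2]
grip_width: 0.0232
grip_force: 5.0
```

```bash
python3 - <<'E'
from h import *
st,s=wrist('w3')
im=s['pixels'];cv2.imwrite('pics/w3b.png',cv2.resize(im[:,:,::-1],(800,600),interpolation=cv2.INTER_CUBIC))
E
```

```text
11.0 [ 0.6297 -0.1485  0.1395] [[-0.099, 0.995, -0.001], [0.995, 0.099, 0.001], [0.001, -0.001, -1.0]] [-0.34  0.52  1.5   0.    1.13 -0.44] [-0.2  0.7  0.2] 0.02322938281233867
```

View pics/w3b.png

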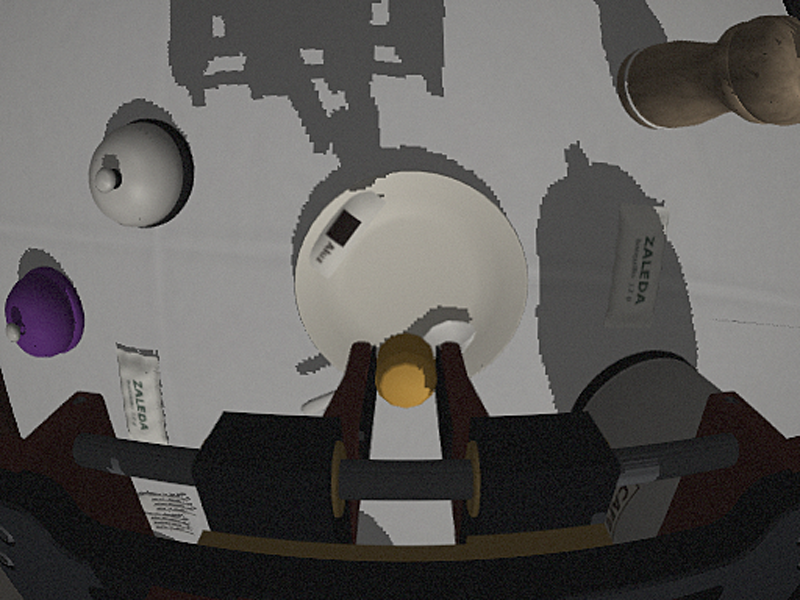

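```bash
python3 - <<'E'
from h import *
s,st=wl('w3')
W=lambda u,v,z:np.round(wray(s,st,u*.64,v*.64,z)[:2],4)
P=np.array([W(u,v,.02) for u,v in((295,280),(299,312),(313,345),(303,240),(400,171),(440,175),(480,195),(508,225),(524,260),(526,290),(518,325),(500,358))])
x=np.linalg.lstsq(np.c_[2*P,np.ones(len(P))],(P**2).sum(1),rcond=None)[0];r=np.sqrt(x[2]+x[:2]@x[:2]);print('circle',x[:2],r,np.round(np.hypot(*(P-x[:2]).T)-r,4))
for n,u,v,z in(('bowl tip',430,340,.012),('bowl',452,335,.014),('bowl right',473,325,.018),('bowl near',445,350,.014),('handle end',305,408,.02),('sachet in',350,265,.012),('thermos',640,357,.0),('thermosL',582,408,.0),('bellbtn',105,179,.057)): print(n,W(u,v,z))
E
```

```text
circle [ 0.63320078 -0.15275561] 0.07322841737591454 [-0.0005 -0.0007  0.0001  0.0004  0.0011  0.0006 -0.0005 -0.0009 -0.0003
 -0.0005 -0.0004  0.0016]
bowl tip [ 0.6495 -0.1872]
bowl [ 0.6633 -0.1814]
bowl right [ 0.6753 -0.1715]
bowl near [ 0.6601 -0.1926]
handle end [ 0.5684 -0.245 ]
sachet in [ 0.5937 -0.1413]
thermos [ 0.8151 -0.1941]
thermosL [ 0.7769 -0.2407]
bellbtn [ 0.4473 -0.0896]
```

The rim fit gives the dish centre at (0.633, −0.152), with the spoon 40 mm off to −y. I'll turn the fingers parallel to the spoon, then lower.

step_arm:
  commands: [0,0,0,0,0,-0.052,0,0,0,0,0,-0.052,0,0,0,0,0,-0.052,-0.023,0.004,0,0,0,0,0,0,0,0,0,0,0,0,0.15,0,0,0,0,0,0.15,0,0,0,0,0,0.1,0,0,0,0,0,0,0,0,0,0,0,0,0,0,0]

```text
clock: 12.3
eef_pos: [0.6344, -0.1535, 0.0604]
eef_rot: [[-0.554, 0.832, 0.001], [0.832, 0.554, -0.0], [-0.001, 0.001, -1.0]]
ft_force: [0.6, -0.2, 0.3]
grip_width: 0.0233
grip_force: 5.0
```

step_arm:
  commands: [0.008,-0.002,0.06,0,0,0,0,0,0.04,0,0,0,0,0,0.025,0,0,0,0,0,0.015,0,0,0,0,0,0,0,0,0,0,0,0,0,0,0]

```text
clock: 13.05
eef_pos: [0.6329, -0.1524, 0.0318]
eef_rot: [[-0.555, 0.832, 0.0], [0.832, 0.555, -0.0], [-0.0, 0.0, -1.0]]
ft_force: [-0.1, 0.2, -0.1]
grip_width: 0.0231
grip_force: 5.0
```

step_arm:
  commands: [0,0,0.005,0,0,0,0,0,0.004,0,0,0,0,0,0,0,0,0,0,0,0,0,0,0]

```text
clock: 13.55
eef_pos: [0.6327, -0.1524, 0.0299]
eef_rot: [[-0.555, 0.832, 0.0], [0.832, 0.555, 0.0], [-0.0, 0.0, -1.0]]
ft_force: [0.1, -0.4, 0.9]
grip_width: 0.0229
grip_force: 5.0
```

step_arm:
  commands: [0,0,0,0,0,0,0,0,0,0,0,0,0,0,0,0,0,0,0,0,0,0,0,0]
  hand: 0.38

```text
clock: 14.05
eef_pos: [0.6326, -0.1523, 0.0298]
eef_rot: [[-0.555, 0.832, -0.0], [0.832, 0.555, 0.0], [0.0, 0.0, -1.0]]
ft_force: [-0.8, -0.8, -0.0]
grip_width: 0.0331
grip_force: 0.0
```

step_arm:
  commands: [0,0,-0.05,0,0,0,0,0,-0.1,0,0,0,0,0,-0.2,0,0,0,0,0,-0.2,0,0,0,0,0,0,0,0,0,0,0,0,0,0,0]

```text
clock: 14.8
eef_pos: [0.6326, -0.1523, 0.1406]
eef_rot: [[-0.555, 0.832, 0.001], [0.832, 0.555, -0.0], [-0.001, 0.001, -1.0]]
ft_force: [-0.6, -0.2, 0.1]
grip_width: 0.0333
grip_force: 0.0
```

```bash
python3 - <<'E'
from h import *
st,s=wrist('w4')
im=s['pixels'];cv2.imwrite('pics/w4b.png',cv2.resize(im[:,:,::-1],(800,600),interpolation=cv2.INTER_CUBIC))
h=cv2.cvtColor(im,cv2.COLOR_RGB2HSV); m=((h[...,0]>15)&(h[...,0]<34)&(h[...,1]>110)&(h[...,2]>80)).astype(np.uint8)
n,l,S,c=cv2.connectedComponentsWithStats(m)
for i in range(1,n):
    if S[i,4]>80: print(S[i],c[i],np.round(wray(s,st,*c[i],.034)[:2],4))
E
```

```text
14.8 [ 0.6326 -0.1523  0.1406] [[-0.555, 0.832, 0.001], [0.832, 0.555, -0.0], [-0.001, 0.001, -1.0]] [-0.34  0.52  1.49  0.    1.13 -0.93] [-0.6 -0.2  0.1] 0.03327732791143613
[247 177  25  21 363] [258.85674931 186.77134986] [ 0.6323 -0.1527]
```

View pics/w4b.png

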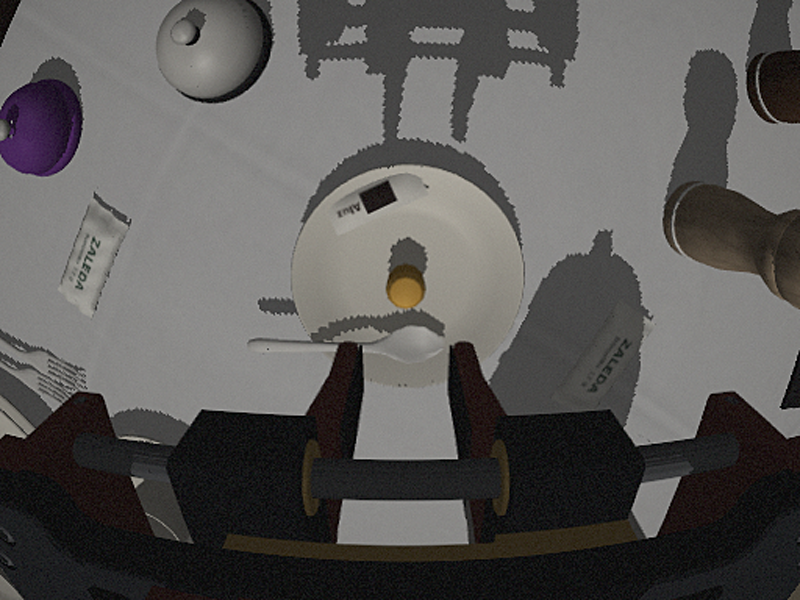

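The praline stands upright at (406,287), in the middle of the dish, and nothing else has moved. Next I'll shut the cover.

step_arm:
  commands: [0,0,0,0,0,0.052,0,0,0,0,0,0.052,0,0,0,0,0,0.052,0.22,-0.0055,0,0,0,0,0.22,-0.0055,0,0,0,0,0.22,-0.0055,0,0,0,0,0.22,-0.0055,0,0,0,0,0.22,-0.0055,0,0,0,0,0.22,-0.0055,0,0,0,0,0.22,-0.0055,0,0,0,0,0.218,-0.0055,0,0,0,0,0,0,0,0,0,0,0,0,0,0,0,0]

```text
clock: 16.48
eef_pos: [0.5887, 0.1961, 0.1389]
eef_rot: [[-0.099, 0.995, -0.002], [0.995, 0.099, -0.001], [-0.001, -0.002, -1.0]]
ft_force: [0.2, 0.2, 0.3]
grip_width: 0.0335
grip_force: 0.0
```

step_arm:
  commands: [0,0.003,0.15,0,0,0,0,0,0.15,0,0,0,0,0,0.08,0,0,0,0,0,0.035,0,0,0,0,0,0,0,0,0,0,0,0,0,0,0]

```text
clock: 17.23
eef_pos: [0.5909, 0.1968, 0.0578]
eef_rot: [[-0.098, 0.995, 0.002], [0.995, 0.098, 0.0], [0.0, 0.002, -1.0]]
ft_force: [-0.0, -0.8, 0.3]
grip_width: 0.0333
grip_force: 0.0
```

step_arm:
  commands: [0,0,0,0,0,0,0,0,0,0,0,0,0,0,0,0,0,0,0,0,0,0,0,0,0,0,0,0,0,0,0,0,0,0,0,0]
  hand: 0
  newtons: 8

```text
clock: 17.98
eef_pos: [0.5894, 0.1968, 0.0571]
eef_rot: [[-0.098, 0.995, -0.001], [0.995, 0.098, -0.0], [0.0, -0.001, -1.0]]
ft_force: [-4.0, -0.7, 5.9]
grip_width: 0.0081
grip_force: 8.0
```

Gripped. Slide it back 79 mm, then nudge it onto the stop.

step_arm:
  commands: [0,-0.05,0,0,0,0,0,-0.05,0,0,0,0,0,-0.05,0,0,0,0,0,-0.05,0,0,0,0,0,-0.05,0,0,0,0,0,-0.05,0,0,0,0,0,-0.05,0,0,0,0,0,-0.045,0,0,0,0,0,0,0,0,0,0]

```text
clock: 19.1
eef_pos: [0.5099, 0.1886, 0.057]
eef_rot: [[-0.098, 0.995, -0.001], [0.995, 0.098, -0.0], [-0.0, -0.001, -1.0]]
ft_force: [-0.9, -2.5, 9.1]
grip_width: 0.0073
grip_force: 8.0
```

step_arm:
  commands: [0,-0.005,0,0,0,0,0,-0.005,0,0,0,0,0,-0.005,0,0,0,0,0,0,0,0,0,0]

```text
clock: 19.6
eef_pos: [0.5098, 0.1886, 0.0571]
eef_rot: [[-0.098, 0.995, 0.003], [0.995, 0.098, 0.0], [-0.0, 0.003, -1.0]]
ft_force: [5.1, -3.5, 2.8]
grip_width: 0.0081
grip_force: 8.0
```

step_arm:
  commands: [0,0,0,0,0,0,0,0,0,0,0,0,0,0,0,0,0,0,0,0,-0.15,0,0,0,0,0,-0.25,0,0,0,0,0,-0.2,0,0,0,0,0,0,0,0,0]
  hand: 0.3

```text
clock: 20.48
eef_pos: [0.5104, 0.1894, 0.1799]
eef_rot: [[-0.098, 0.995, 0.006], [0.995, 0.098, 0.002], [0.001, 0.006, -1.0]]
ft_force: [-0.5, 0.3, 0.3]
grip_width: 0.0265
grip_force: 0.0
```

```bash
python3 - <<'E'
from h import *
s,st=wl('w3');print(np.round(wray(s,st,104*.64,178*.64,.057),4))
s,st=wl('w4');print(np.round(wray(s,st,181*.64,31*.64,.057),4))
st,s=wrist('w5')
a=s['pixels'][:,:,::-1]; b=snap('scene','s5')['pixels'][150:300,120:340,::-1]
c=np.zeros((480,800,3),np.uint8);c[:384,:400]=cv2.resize(a[:,56:456],(400,384));c[:273,400:]=cv2.resize(b,(400,273));cv2.imwrite('pics/m5.png',c)
E
```

```text
[ 0.4465 -0.089   0.057 ]
[ 0.4458 -0.0904  0.057 ]
20.475 [0.5104 0.1894 0.1799] [[-0.098, 0.995, 0.006], [0.995, 0.098, 0.002], [0.001, 0.006, -1.0]] [0.23 0.33 1.7  0.   1.1  0.13] [-0.5  0.3  0.3] 0.026462806347491805
```

View pics/m5.png

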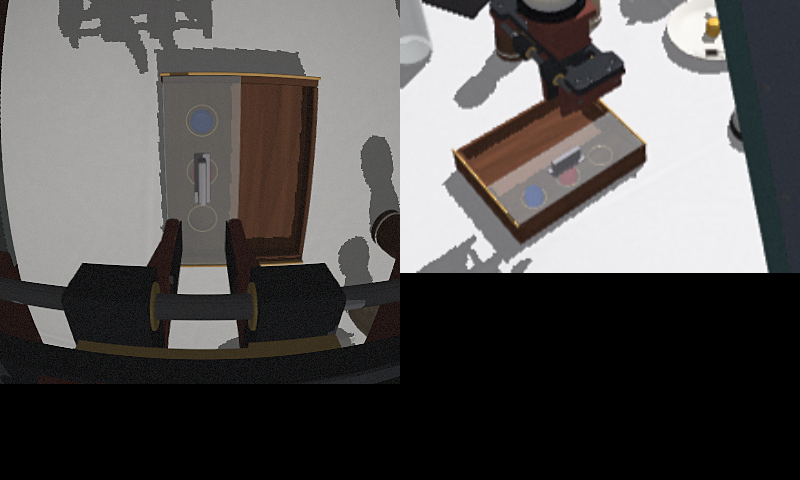

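The cover is shut: its plate is over the pockets and the gold pocket is empty, left picture (202,218). Red and blue are still in place, and the praline stands on the saucer. Now the bell.

step_arm:
  commands: [-0.194,-0.0653,0,0,0,0,-0.194,-0.0653,0,0,0,0,-0.194,-0.0653,0,0,0,0,-0.194,-0.0653,0,0,0,0,-0.194,-0.0653,0,0,0,0,-0.194,-0.0653,0,0,0,0,-0.194,-0.0653,0,0,0,0,0,0,0.2,0,0,0,0,0,0.15,0,0,0,0,0,0,0,0,0,0,0,0,0,0,0]
  hand: 0

```text
clock: 21.95
eef_pos: [0.4438, -0.0903, 0.1067]
eef_rot: [[-0.098, 0.995, -0.001], [0.995, 0.098, 0.001], [0.001, -0.001, -1.0]]
ft_force: [0.0, 0.1, -0.1]
grip_width: 0.0003
grip_force: 0.0
```

```bash
python3 - <<'E'
from h import *
st,s=wrist('w6')
c=np.zeros((384,800,3),np.uint8);c[:,:400]=s['pixels'][:,56:456,::-1]
b=snap('top','t6')['pixels'][180:276,236:336,::-1];c[:,400:]=cv2.resize(b,(400,384));cv2.imwrite('pics/m6.png',c)
E
```

```text
21.95 [ 0.4438 -0.0903  0.1067] [[-0.098, 0.995, -0.001], [0.995, 0.098, 0.001], [0.001, -0.001, -1.0]] [-0.35  0.32  1.96  0.    0.86 -0.45] [ 0.   0.1 -0.1] 0.00034392913677486556
```

View pics/m6.png

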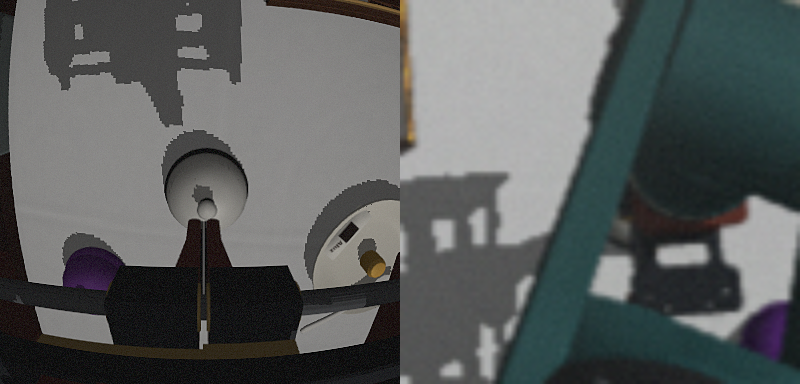

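The silver bell's button is at left-picture (206,209), just ahead of the closed fingertips.

```bash
python3 - <<'E'
from h import *
s,st=wl('w6');print(wray(s,st,262.5,208,.056)-st['eef_pos'])
E
```

```text
[ 0.00180463  0.00169976 -0.05071925]
```

step_arm:
  commands: [0.0075,0.01,0.1,0,0,0,0,0,0.05,0,0,0,0,0,0.025,0,0,0,0,0,0.01,0,0,0,0,0,0.0075,0,0,0,0,0,0.0075,0,0,0,0,0,0.0075,0,0,0,0,0,0,0,0,0]

```text
clock: 23.05
eef_pos: [0.4462, -0.089, 0.0657]
eef_rot: [[-0.098, 0.995, 0.001], [0.995, 0.098, -0.0], [-0.0, 0.001, -1.0]]
ft_force: [-0.9, 0.3, 6.5]
grip_width: 0.0004
grip_force: 3.2
```

step_arm:
  commands: [0,0,0.0075,0,0,0,0,0,0.005,0,0,0,0,0,0,0,0,0,0,0,0,0,0,0]

```text
clock: 23.55
eef_pos: [0.4462, -0.089, 0.0647]
eef_rot: [[-0.098, 0.995, 0.001], [0.995, 0.098, -0.0], [-0.001, 0.001, -1.0]]
ft_force: [-5.6, 2.3, 28.0]
grip_width: 0.0004
grip_force: 13.7
```

Fully pressed: the force rose sharply to 28 N at the end of travel. Retreat now.

step_arm:
  commands: [0,0,-0.03,0,0,0,0,0,-0.15,0,0,0,0,0,-0.25,0,0,0,0,0,-0.25,0,0,0,0,0,0,0,0,0,0,0,0,0,0,0]

```text
clock: 24.3
eef_pos: [0.4454, -0.0887, 0.1983]
eef_rot: [[-0.098, 0.995, -0.0], [0.995, 0.098, 0.0], [0.0, -0.0, -1.0]]
ft_force: [0.1, 0.2, -0.4]
grip_width: 0.0008
grip_force: 0.0
```

```bash
python3 -c "
from station import arm
s=arm.sense();print(s['clock'],s['eef_pos'],s['ft_force']);print(arm.sign_off())"
```

```text
24.3 [ 0.44543538 -0.08869506  0.19832325] [ 0.07409883  0.22276692 -0.42749804]
the job is handed in; nothing more can be done
None
```

The job is handed in at 24.3 s: the gold praline stands upright in the middle of the saucer, the cover is shut again with red and blue in their pockets, and the silver bell's button was pressed last, to its stop.

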